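Stand a power module on end and index it for inspection

TASK

Gently stand the flat power module upright on one of its short ends in the middle of the turntable, its broad faces parallel to the long sides of the white outline, and let go of it. Then, by its orange-capped post, turn the turntable counter-clockwise (seen from above) until it comes up against its yellow stop, with the module still standing freely in place. Leave the other things on the bench alone.

Things in the scene. Friction and masses are not known exactly. Their poses are not given: they have to be found in the camera images.
- module: flat power module, a block 110 x 56 x 16 mm with aluminium base, red board edge and black cover, about 0.2 kg, lying flat on the wooden rest, base down. Origin: centre of its underside (base). x along its 110 mm length, y along its 56 mm width, z through its 16 mm thickness (up at the start). Both ends are alike; either may be the foot
- module_mid (a point): centre of the module's block, 8 mm above its origin along its z; axes as the module's
- rest: fixed wooden block 50 (x) x 36 (y) x 24 mm high under the module, which overhangs it on all sides (10 mm along each long side, 30 mm at each end). Origin: centre of its underside on the bench
- turntable: fixed grey base of the turntable, disc of radius 88 mm and 17 mm high, with a tab that carries the yellow stop block (14 mm wide, top 30 mm above the bench, 125 mm from the axis). Origin: on the axis, at the bench
- platter_top (a point): centre of the platter's black rubber top, 30 mm above the bench, on the turning axis; it turns with the platter (radius 100 mm), z up. A white outline 70 mm long along y and 31 mm wide along x is painted around it: the foot of the module, 56 mm along y and 16 mm along x, goes inside
- post_top (a point): top centre of the upright post that turns the platter: 12 mm diameter, orange cap 14 mm diameter and 12 mm tall, top 90 mm above the bench, 60 mm above the platter's top, standing 125 mm from the turning axis on a lug 26 mm wide. It turns with the platter
- platter (a joint): angle of the platter in rad, counter-clockwise seen from above; it starts near 0, ends against the yellow stop at 1.05, and stays where it is left (about 1 to 2 N at the post to turn it)
- flux_bottle: bystander: amber bottle 42 mm diameter, 100 mm tall; origin at the centre of its foot
- screwdriver: bystander: screwdriver lying on the bench; origin at its middle, underneath
- spool: bystander: grey spool 56 mm diameter, 40 mm tall; origin at the centre of its foot
- pcb_panel: bystander: red panel of circuit boards 85 x 150 x 10 mm lying flat; origin at the centre of its underside
Not all that is in view belongs to the job. Leave any green or turquoise look-alike of the module alone.

How it is judged:
By the outcome, as a careful person would: the job done as asked, in the order asked, and still so for the second after the job is handed in, with the robot touching nothing.
It also fails if it takes over 64 s, if anything falls off the work surface, if the arm or the gripper's body presses on something with over 40 N, if the wrist force passes 120 N, or if a joint passes its speed limit or range.

ROBOT

A 6-joint arm with a two-finger parallel gripper is mounted at the origin on the work surface. World frame = base frame: x ahead of the robot, y to its left, z up, the work surface at z = 0. Lengths are in m, angles in rad, forces in N, time in s.
With the tool pointing down it reaches from about 0.35 to 0.85 m from the base axis. Payload 8.1 kg.
Tool frame: the origin (TCP) lies between the finger pads; the fingertips stand 11 mm ahead of it and the grasp point (between the pads) lies 8 mm behind it (robot.tips_ahead is the distance from the TCP to the fingertips, in m); z points along the fingers, y is the line along which they close (so a half turn about z gives the same grasp; the last joint's range is limited). The gripper opens to 93 mm and grips with 3 to 60 N. Pads are 15 mm wide; open, the fingers measure 128 mm over their backs; the gripper's body (75 mm by 188 mm) begins 65 mm behind the grasp point.
Start: joints at [-0.085, 0.13, 1.488, -0, 1.523, -0.085], TCP at [0.6, 0, 0.23] pointing down, gripper open.
Joint ranges: [-2.96, 2.96], [-0.89, 2.26], [0.02, 2.5], [-1.34, 4.48], [0, 2.73], [-2.66, 2.66]. Speed limits (rad/s): [2.39, 2.39, 2.79, 3.14, 3.14, 3.14].

INTERFACE

Orientations are given as a rotation vector (axis times angle).
In Python, from plant import robot gives the robot as it stands. The module is installed in compiled form; this text tells all that it offers.
- The arm moves only by the tool move_arm, never from a script. Its argument "deltas" is one flat list of numbers, 7 for each row, row after row: the shift along the tool's x, y, z in m, then the turn, a rotation vector about the tool's x, y, z in rad, then the opening, from 0 (shut) to 1 (fully open). A call has 1 to 12 rows; each row is the pose to reach, as a shift and turn from the pose commanded when the call began, along the tool's axes at that moment; what a row does not reach only later rows make up. A row lasts 1/8 s, in which the tool goes at most 62.5 mm and 10.7 degrees, less where a joint would pass 70% of its speed; a pose out of reach is approached as far as the arm can. A call with a gripper value outside its range is refused whole. The fingers move at their own pace and stop on an object; "squeeze" is the grip in N (left out, the last holds). Time passes only in rows, so rows that repeat a pose let the fingers close. It gives the time, the measured TCP pose, the force, the opening and the grip force at its end, in the units of the state.
- robot.read_state(): the state, without advancing time (a new reading comes with each control period).
- robot.read_camera(name): name is "scene" or "side" or "wrist"; returns (picture, depth): 384x512x3 uint8, red, green, blue; 384x512 float32, m along the optical axis (not along the pixel's ray), 0 where there is no reading.
- robot.camera_model(name): a dict with "K" (3x3 intrinsics, pixels), "R" (3x3) and "t" (3): a world point X has camera coordinates R X + t; the wrist camera has in their place "tool_from_camera" (4x4, takes a point from camera to tool coordinates, whose origin is the TCP and whose axes are the flange's). Camera axes: x right, y down, z forward; pixel columns grow to the right and rows downward; lengths in m; the calibration is good to about 2 mm. A picture is of the moment at which its call begins: read the wrist's pose just before it. camera_model takes no time and is no camera call.
- robot.close_job(): hands the job in; it is judged then, once.
Trained networks look in the newest picture that a camera, given by its name, has taken for a name from the list of things; names that differ only in an ending like _2 or _b are one class to them, and where a whole thing is asked for, a point or a joint stands for the part that bears it (a point fixed in the world has none). Each returns a list of dicts, best first, with "confidence" (0 to 1); they miss things now and then, are a little off and sometimes report something else, mostly with a low value. They report only what shows in the picture. A call takes as long as a camera call. They do not tell look-alikes from the thing itself.
- robot.recognise(camera, label): "uv" ([column, row] in pixels, amid what is visible of it).
The state is a dict: "t": time; "q": joint angles; "dq": joint speeds; "joint_torque": joint torques, N m; "tool_pos": TCP position; "orientation": TCP orientation; "force": force on the tool from outside, world axes, zero at the start; "wrist_torque": the same for the moment, N m; "opening": finger opening in m; "gripper_force": force on a finger pad.
Only numpy, scipy, OpenCV 4.12 (cv2) and the standard library are available. Lean on these libraries where they do the work, as an engineer would, in place of code of your own. Each camera call takes 0.05 s, during which the arm holds its last target. There are 200 camera calls.

## Working session

There is one attempt and no reset: what is moved stays moved. The work goes in short steps, Python scripts to look and compute and a tool call to move; the robot and the scene stay as the last step left them, time stands still between calls to the robot, and variables do not carry over. Pictures are saved under pics/ and viewed, at most 10 in all, crops included, and the job is handed in when it is done.

Besides the shell and the picture viewer there is one more tool, called after "Emit:" as name(argument=value, ...) on one line, values as JSON. move_arm: Moves the arm, as the interface text tells. Its arguments: {"type":"object","properties":{"deltas":{"type":"array","items":{"type":"number"}},"squeeze":{"type":"number"}},"required":["deltas"]}

```bash
mkdir -p pics
cat > h.py <<'E'
import numpy as np, cv2
from plant import robot
from scipy.spatial.transform import Rotation as Ro
def cam(name):
    s=robot.read_state(); im,d=robot.read_camera(name); m=robot.camera_model(name)
    K=np.array(m["K"])
    if name=="wrist":
        T=np.array(m["tool_from_camera"]); W=np.eye(4); W[:3,:3]=Ro.from_rotvec(s["orientation"]).as_matrix(); W[:3,3]=s["tool_pos"]
        X=W@T
    else:
        X=np.eye(4); R=np.array(m["R"]); X[:3,:3]=R.T; X[:3,3]=-R.T@np.array(m["t"])
    v,u=np.mgrid[:d.shape[0],:d.shape[1]]
    c=np.stack([(u-K[0,2])/K[0,0]*d,(v-K[1,2])/K[1,1]*d,d],-1)
    P=c@X[:3,:3].T+X[:3,3]; P[d==0]=np.nan
    return im,d,P,X,K
def save(n,im): cv2.imwrite(f"pics/{n}.png",cv2.cvtColor(im,cv2.COLOR_RGB2BGR))
E
python3 - <<'E'
from h import *
ims=[]
for n in ["scene","side"]:
    im,d,P,X,K=cam(n); ims.append(im); np.savez(n,im=im,P=P)
    print(n,X[:3,3])
    for l in ["module","turntable","post_top","rest","flux_bottle","spool","pcb_panel","screwdriver","platter_top"]:
        for r in robot.recognise(n,l)[:3]:
            u,v=map(int,r["uv"]); print(l,u,v,round(r["confidence"],2),np.round(P[v,u],3))
save("scene",ims[0]); save("side",ims[1])
print(robot.read_state())
E
```

```text
scene [1.62036849 0.47148227 1.06938582]
module 256 244 0.88 [0.717 0.086 0.012]
module 323 241 0.72 [0.621 0.278 0.011]
module 283 216 0.63 [0.592 0.13  0.042]
turntable 209 194 0.95 [ 0.579 -0.151  0.033]
post_top 210 194 0.72 [ 0.574 -0.15   0.029]
flux_bottle 217 239 0.88 [ 0.789 -0.012  0.065]
spool 145 169 0.53 [ 0.551 -0.435  0.04 ]
pcb_panel 266 175 0.85 [ 0.373 -0.018  0.009]
screwdriver 378 217 0.6 [0.453 0.417 0.021]
screwdriver 266 176 0.25 [ 0.378 -0.016  0.008]
platter_top 213 197 0.68 [ 0.587 -0.132  0.032]
side [ 0.50725442 -0.86824168  0.77122017]
module 249 161 0.92 [0.599 0.254 0.016]
module 295 196 0.87 [0.717 0.071 0.013]
module 242 181 0.73 [0.568 0.116 0.04 ]
turntable 248 256 0.88 [ 0.564 -0.167  0.029]
post_top 246 255 0.73 [ 0.56  -0.163  0.028]
flux_bottle 325 210 0.73 [ 0.773 -0.046  0.056]
spool 241 372 0.77 [ 0.53  -0.461  0.039]
spool 324 209 0.4 [ 0.771 -0.044  0.059]
pcb_panel 172 225 0.86 [ 0.374 -0.022  0.007]
screwdriver 199 139 0.76 [0.438 0.401 0.014]
platter_top 323 212 0.69 [ 0.768 -0.047  0.051]
platter_top 247 251 0.63 [ 0.563 -0.152  0.03 ]
{'t': 1.0, 'q': array([-8.53894893e-02,  1.30396280e-01,  1.48821381e+00,  1.29003345e-05,
        1.52299410e+00, -8.53555984e-02]), 'dq': array([ 0.00058268, -0.0011079 ,  0.00075912, -0.00040278,  0.00184589,
       -0.00059917]), 'joint_torque': array([ 4.23146821e-04, -5.59766078e+01, -4.92068088e+01,  7.65652978e-02,
        2.27293361e-02,  1.04934190e-05]), 'tool_pos': array([6.00001022e-01, 3.33005511e-05, 2.29629847e-01]), 'orientation': array([-2.22146769e+00, -2.22139103e+00, -3.80265305e-06]), 'force': array([1.02550703, 1.203665  , 0.43755218]), 'wrist_torque': array([-0.01930741, -0.00957345,  0.03475388]), 'gripper_force': 0.0, 'opening': 0.09281768128523188}
```

View pics/scene.png

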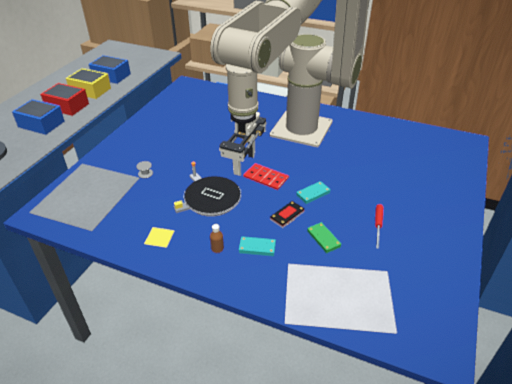

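View pics/side.png

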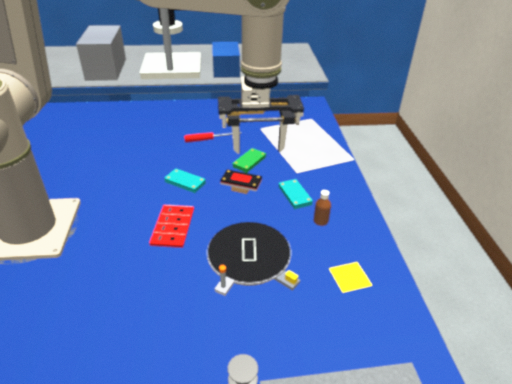

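Scene: the look-alikes are turquoise at (313,191) and (257,245) and green at (323,237). The fourth candidate, at (288,213), is black with red and lies 40 mm high on the rest. It fits the description and is the target. The post is at (194,170) and the yellow stop at (180,206). The yellow square at (159,237) is just a sheet. Next I'll measure and confirm in an enlarged crop.

Run:
```python
from h import *
def rect(name,P,im,c,zr,r):
    m=(np.hypot(P[...,0]-c[0],P[...,1]-c[1])<r)&(P[...,2]>zr[0])&(P[...,2]<zr[1])
    q=P[m][:,:2]; 
    if len(q)<5: print(name,'few');return
    (x,y),(w,h),a=cv2.minAreaRect((q*1000).astype(np.float32)); print(name,len(q),'c',round(x),round(y),'wh',round(w),round(h),'a',round(a,1),'med',np.round(np.median(q,0),3),'z',np.median(P[m][:,2]))
for n in ["scene","side"]:
    z=np.load(n+".npz"); P,im=z["P"],z["im"].astype(int)
    print(n); rect('module',P,im,(.578,.122),(.03,.055),.075)
    hsv=cv2.cvtColor(z["im"],cv2.COLOR_RGB2HSV); near=np.hypot(P[...,0]-.57,P[...,1]+.16)<.16
    for l,lo,hi,zz in [("orange",4,16,.06),("yellow",22,34,.015)]:
        m=near&(hsv[...,0]>=lo)&(hsv[...,0]<=hi)&(hsv[...,1]>150)&(P[...,2]>zz)
        print(l,m.sum(),np.round(np.median(P[m],0),3) if m.any() else '')
    m=near&(P[...,2]>.022)&(P[...,2]<.04)&(hsv[...,2]<70); (x,y),r=cv2.minEnclosingCircle((P[m][:,:2]*1000).astype(np.float32)); print('platter',x,y,r)
    m=(np.hypot(P[...,0]-.57,P[...,1]+.155)<.06)&(hsv[...,2]>150); q=P[m]; print('outline',np.median(q,0),cv2.minAreaRect((q[:,:2]*1000).astype(np.float32)))
im,d,P,X,K=cam("wrist"); save("w0",im)
c=np.load("scene.npz")["im"][150:260,170:350]
save("crop",np.vstack([cv2.resize(c,(640,390),interpolation=cv2.INTER_CUBIC)]))
w=cv2.resize(im,(256,192)); print(X)
```

```text
scene
module 442 c 567 134 wh 60 112 a 66.8 med [0.573 0.136] z 0.038289650375686546
orange 7 [ 0.506 -0.248  0.088]
yellow 31 [ 0.662 -0.228  0.026]
platter 567.1079711914062 -145.37542724609375 100.5211181640625
outline [ 0.57074137 -0.1545273  -0.75058197] ((571.1337890625, -156.675048828125), (116.339599609375, 114.26390838623047), 79.5059585571289)
side
module 525 c 567 135 wh 64 111 a 68.9 med [0.567 0.129] z 0.0382037787092907
orange 23 [ 0.504 -0.257  0.087]
yellow 91 [ 0.656 -0.236  0.028]
platter 566.7657470703125 -146.275390625 97.56836700439453
outline [ 0.56458482 -0.14703091  0.02905732] ((567.9534912109375, -144.19537353515625), (78.68685150146484, 33.08360290527344), 86.4040756225586)
[[ 9.99999340e-01 -9.60528441e-04  6.30223337e-04  5.98671004e-01]
 [-7.28522031e-04 -9.54377723e-01 -2.98601124e-01  8.27085700e-02]
 [ 8.88285985e-04  2.98600468e-01 -9.54377793e-01  3.85359803e-01]
 [ 0.00000000e+00  0.00000000e+00  0.00000000e+00  1.00000000e+00]]
```

View pics/crop.png

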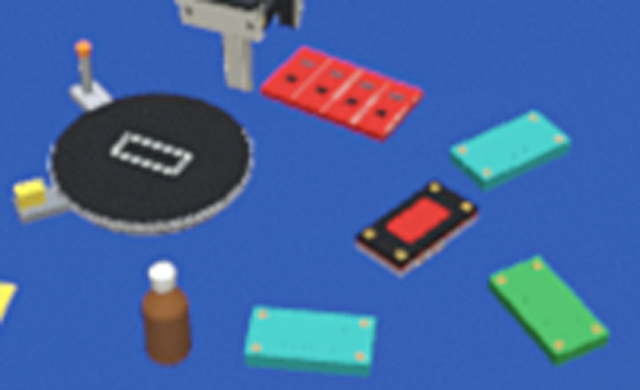

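View pics/w0.png

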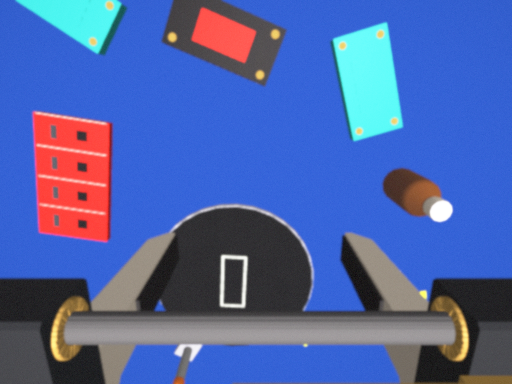

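The crop confirms the target: black cover with red patch on the rest, crop (418,220). The wrist view shows the module at (225,38) with its long axis running to lower right, and the outline at (233,281). Next come exact values from the wrist picture.

Run:
```python
from h import *
im,d,P,X,K=cam("wrist")
def ray(uv,z):
    r=X[:3,:3]@np.array([(uv[0]-K[0,2])/K[0,0],(uv[1]-K[1,2])/K[1,1],1]); return X[:3,3]+r*(z-X[2,3])/r[2]
hsv=cv2.cvtColor(im,cv2.COLOR_RGB2HSV)
# outline
m=np.zeros(im.shape[:2],np.uint8); m[240:320,205:260]=((hsv[...,2]>150)&(hsv[...,1]<60))[240:320,205:260]
v,u=np.nonzero(m); q=np.array([ray((a,b),.03)[:2] for a,b in zip(u,v)]); print('outline',cv2.minAreaRect((q*1000).astype(np.float32)))
# platter dark disc
m=np.zeros_like(m); m[205:330,165:320]=((hsv[...,2]<70))[205:330,165:320]
# module pts from depth
k=(np.hypot(P[...,0]-.567,P[...,1]-.134)<.08)&(P[...,2]>.034)&(P[...,2]<.05); q=P[k]
print('module depth',k.sum(),np.median(q[:,2]),cv2.minAreaRect((q[:,:2]*1000).astype(np.float32)))
k=k&(hsv[...,0]<10)&(hsv[...,1]>150)&(hsv[...,2]>150); print('red patch',cv2.minAreaRect((P[k][:,:2]*1000).astype(np.float32)), k.sum())
k=(P[...,2]>.022)&(P[...,2]<.04)&(hsv[...,2]<70)&(np.hypot(P[...,0]-.567,P[...,1]+.147)<.13); print(cv2.minEnclosingCircle((P[k][:,:2]*1000).astype(np.float32)))
```

```text
outline ((565.6123046875, -144.55844116210938), (75.61334228515625, 33.211307525634766), 86.70146179199219)
module depth 6727 0.04083487612079911 ((564.2018432617188, 136.65072631835938), (56.16752243041992, 110.27896881103516), 67.99800872802734)
red patch ((564.0092163085938, 136.99468994140625), (31.6099796295166, 56.45542526245117), 68.27115631103516) 2043
((565.008544921875, -142.78712463378906), 98.17486572265625)
```

```bash
cat >> h.py <<'E'
def frame(a,y):
    a=np.array(a)/np.linalg.norm(a); y=np.array(y)/np.linalg.norm(y); return np.stack([np.cross(y,a),y,a],1)
def d2(p,R,s=None):
    s=s or robot.read_state(); R0=Ro.from_rotvec(s["orientation"]).as_matrix()
    return np.round(np.r_[R0.T@(np.array(p)-s["tool_pos"]),Ro.from_matrix(R0.T@R).as_rotvec()],4)
al=np.radians(40); yw=np.radians(-22); u=np.array([np.cos(yw),np.sin(yw),0]); w=np.array([-np.sin(yw),np.cos(yw),0]); Z=np.array([0,0,1.])
a1=-np.cos(al)*Z-np.sin(al)*u; R1=frame(a1,w); G1=np.array([.564,.137,.032])+.015*u; P1=G1+.008*a1
yf=np.radians(-3.3); uf=np.array([np.cos(yf),np.sin(yf),0]); wf=np.array([-np.sin(yf),np.cos(yf),0])
a2=np.cos(al)*uf-np.sin(al)*Z; R2=frame(a2,wf)
E
python3 - <<'E'
from h import *
print(P1,d2(P1-.15*a1,R1))
E
```

```text
[0.5731399  0.13330724 0.02587164] [ 0.0972  0.0625  0.0889  0.4135  0.613  -1.1359]
```

Emit:
move_arm(deltas=[0.097,0.0625,0.089,0.4135,0.613,-1.136,1,0.097,0.0625,0.089,0.4135,0.613,-1.136,1,0.097,0.0625,0.089,0.4135,0.613,-1.136,1,0.097,0.0625,0.089,0.4135,0.613,-1.136,1,0.097,0.0625,0.089,0.4135,0.613,-1.136,1,0.097,0.0625,0.089,0.4135,0.613,-1.136,1,0.097,0.0625,0.089,0.4135,0.613,-1.136,1,0.097,0.0625,0.089,0.4135,0.613,-1.136,1,0.097,0.0625,0.089,0.4135,0.613,-1.136,1,0.097,0.0625,0.089,0.4135,0.613,-1.136,1,0.097,0.0625,0.089,0.4135,0.613,-1.136,1,0.097,0.0625,0.089,0.4135,0.613,-1.136,1], squeeze=30)

```text
t: 2.6
tool_pos: [0.6627, 0.0969, 0.1417]
orientation: [-0.468, -2.407, -0.17]
force: [0.7, -0.3, 0.2]
opening: 0.0931
gripper_force: 0.0
```

Run:
```python
from h import *
print(d2(P1-.15*a1,R1),d2(P1,R1),np.round(robot.read_state()["q"],2))
im,d,P,X,K=cam("wrist"); save("w1",im)
k=(np.hypot(P[...,0]-.567,P[...,1]-.134)<.08)&(P[...,2]>.036)&(P[...,2]<.046); q=P[k]
print('module depth',k.sum(),np.median(q[:,2]),cv2.minAreaRect((q[:,:2]*1000).astype(np.float32)))
```

```text
[-0.0004  0.0002  0.0008  0.0004  0.0014 -0.    ] [-2.000e-04  1.000e-04  1.508e-01  4.000e-04  1.400e-03 -0.000e+00] [-0.05  1.09  0.5   0.27  2.21 -1.15]
module depth 6094 0.040509270659166347 ((564.75048828125, 136.8792724609375), (56.1209602355957, 109.9898910522461), 68.03900909423828)
```

View pics/w1.png

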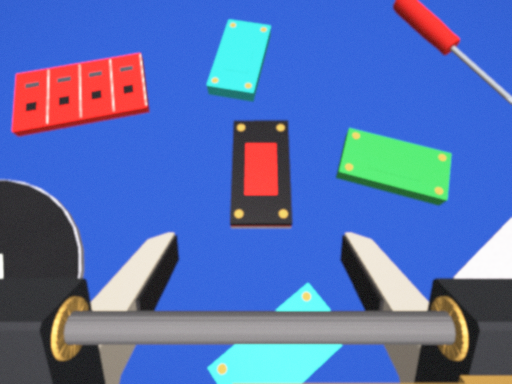

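The module lies squarely between the fingers at (262,172), and the second measurement agrees with the first. I'll advance and close.

Emit:
move_arm(deltas=[0,0,0.04,0,0,0,1,0,0,0.08,0,0,0,1,0,0,0.115,0,0,0,1,0,0,0.135,0,0,0,1,0,0,0.15,0,0,0,1,0,0,0.15,0,0,0,1,0,0,0.15,0,0,0,0.4,0,0,0.15,0,0,0,0.4,0,0,0.15,0,0,0,0.4,0,0,0.15,0,0,0,0.4,0,0,0.15,0,0,0,0.4,0,0,0.15,0,0,0,0.4], squeeze=30)

```text
t: 4.15
tool_pos: [0.5733, 0.1331, 0.0259]
orientation: [-0.468, -2.406, -0.17]
force: [1.6, -0.3, 1.0]
opening: 0.0557
gripper_force: 30.0
```

Run:
```python
from h import *
C=np.array([.566,-.145,.03]); P2=C+.07*Z+.008*a2; print(P2)
s=robot.read_state()
print(d2(s["tool_pos"]+[0,0,.15],R1))
s["tool_pos"]=s["tool_pos"]+[0,0,.15]; t=d2(P2+.06*Z,R2,s); print(t)
R0=Ro.from_rotvec(s["orientation"]).as_matrix()
```

```text
[ 0.57211819 -0.14535277  0.0948577 ]
[ 0.0964  0.     -0.1149  0.0002  0.0004  0.0002]
[-0.0925 -0.2587 -0.0502 -0.0313 -1.5551 -0.3608]
```

Emit:
move_arm(deltas=[0.006,0,-0.008,0,0,0,0.4,0.019,0,-0.023,0,0,0,0.4,0.035,0,-0.042,0,0,0,0.4,0.055,0,-0.065,0,0,0,0.4,0.074,0,-0.088,0,0,0,0.4,0.088,0,-0.105,0,0,0,0.4,0.096,0,-0.115,0,0,0,0.4,0.096,0,-0.115,0,0,0,0.4])

```text
t: 5.15
tool_pos: [0.574, 0.133, 0.1766]
orientation: [-0.468, -2.408, -0.171]
force: [-0.6, -0.2, -1.7]
opening: 0.0557
gripper_force: 30.0
```

Emit:
move_arm(deltas=[-0.0045,-0.013,-0.0025,-0.0015,-0.078,-0.018,0.4,-0.0135,-0.039,-0.0075,-0.0045,-0.233,-0.054,0.4,-0.023,-0.065,-0.0125,-0.008,-0.389,-0.09,0.4,-0.0325,-0.0905,-0.0175,-0.011,-0.544,-0.126,0.4,-0.0415,-0.1165,-0.0225,-0.014,-0.7,-0.162,0.4,-0.051,-0.142,-0.0275,-0.017,-0.855,-0.198,0.4,-0.06,-0.168,-0.0325,-0.02,-1.011,-0.2345,0.4,-0.069,-0.194,-0.0375,-0.0235,-1.166,-0.27,0.4,-0.078,-0.22,-0.0425,-0.0265,-1.322,-0.307,0.4,-0.0865,-0.242,-0.047,-0.029,-1.455,-0.338,0.4,-0.0925,-0.2587,-0.0502,-0.0313,-1.555,-0.361,0.4,-0.0925,-0.2587,-0.0502,-0.0313,-1.555,-0.361,0.4])

```text
t: 6.65
tool_pos: [0.5697, -0.1457, 0.1505]
orientation: [0.068, 2.272, -0.029]
force: [-0.2, 0.9, -1.6]
opening: 0.0561
gripper_force: 30.0
```

Run:
```python
from h import *
C=np.array([.566,-.145,.03]); P2=C+.07*Z+.008*a2
print(d2(P2+.06*Z,R2),d2(P2,R2),robot.read_state()["force"])
ims=[]
for n in ["scene","side"]:
    im,d,P,X,K=cam(n)
    k=(np.hypot(P[...,0]-.566,P[...,1]+.145)<.04)&(P[...,2]>.075)&(P[...,2]<.205)
    print(n,k.sum(),np.round(np.nanmin(P[k],0),3),np.round(np.nanmax(P[k],0),3))
    ims.append(cv2.resize(im[120:280,150:310],(400,400),interpolation=cv2.INTER_CUBIC) if n=="scene" else cv2.resize(im[140:300,170:330],(400,400),interpolation=cv2.INTER_CUBIC))
save("carry",np.hstack(ims))
```

```text
[-0.0049  0.0005 -0.001   0.     -0.0038 -0.0025] [ 0.0409  0.0004  0.0377  0.     -0.0038 -0.0025] [-0.20115906  0.87661257 -1.64424786]
scene 542 [ 0.543 -0.184  0.085] [ 0.587 -0.105  0.198]
side 477 [ 0.535 -0.184  0.085] [ 0.588 -0.108  0.199]
```

View pics/carry.png

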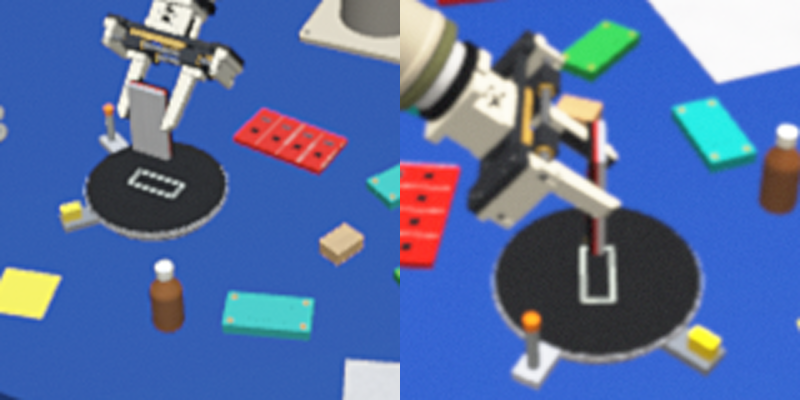

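The module hangs upright, scene crop (150,120) and side crop (598,190). I'll check its tilt from the base face before lowering.

```bash
cat >> h.py <<'E'
def face(zlo,zhi,c=(.566,-.145)):
    im,d,P,X,K=cam("scene")
    k=(np.hypot(P[...,0]-c[0],P[...,1]-c[1])<.045)&(P[...,2]>zlo)&(P[...,2]<zhi); q=P[k]
    for _ in range(5):
        m=q.mean(0); n=np.linalg.svd(q-m)[2][2]; n*=np.sign(n[0]); q=q[np.abs((q-m)@n)<.004]
    print('plane n',len(q),np.round(n,3),'tilt',np.degrees(np.arcsin(n[2])),'yaw',np.degrees(np.arctan2(n[1],n[0])),'mean',np.round(m,3),'y',q[:,1].min(),q[:,1].max(),'z',q[:,2].min(),q[:,2].max())
E
python3 -c "
from h import *
face(.08,.15)"
```

```text
plane n 185 [ 0.999 -0.045 -0.015] tilt -0.8649363718186734 yaw -2.579142074544791 mean [ 0.573 -0.148  0.118] y -0.17971001988734714 -0.10738798700032348 z 0.0854126893020063 0.14937678004183697
```

Emit:
move_arm(deltas=[0.005,0,0.004,0,-0.008,0,0.4,0.014,0,0.0115,0,-0.008,0,0.4,0.023,0,0.019,0,-0.008,0,0.4,0.03,0,0.025,0,-0.008,0,0.4,0.0345,0,0.029,0,-0.008,0,0.4,0.0368,0,0.0309,0,-0.008,0,0.4,0.0368,0,0.0309,0,-0.008,0,0.4,0.0368,0,0.0309,0,-0.008,0,0.4])

```text
t: 7.8
tool_pos: [0.5719, -0.1346, 0.1188]
orientation: [0.082, 2.28, -0.047]
force: [0.1, -1.4, -1.6]
opening: 0.0557
gripper_force: 30.0
```

Emit:
move_arm(deltas=[0.0008,0,0.0006,0,0,0,0.4,0.0015,0,0.0013,0,0,0,0.4,0.0023,0,0.0019,0,0,0,0.4,0.0031,0,0.0026,0,0,0,0.4,0.0038,0,0.0032,0,0,0,0.4,0.0038,0,0.0032,0,0,0,0.4])

```text
t: 8.55
tool_pos: [0.5716, -0.1331, 0.1147]
orientation: [0.084, 2.283, -0.048]
force: [-0.6, 0.1, -2.0]
opening: 0.056
gripper_force: 30.0
```

```bash
python3 -c "
from h import *
s=robot.read_state();print(s['tool_pos'],s['force'],s['wrist_torque'])
face(.04,.10)"
```

```text
[ 0.57164026 -0.13307959  0.11467392] [-0.64105153  0.12204894 -2.03983482] [ 0.14919189  0.59586617 -0.01993161]
plane n 146 [ 0.997 -0.066 -0.037] tilt -2.1464754644143893 yaw -3.8073607071681623 mean [ 0.574 -0.134  0.074] y -0.1651725403603307 -0.10691791767852554 z 0.04586347665327151 0.09993799257251745
```

```bash
python3 -c "
from h import *
C=np.array([.566,-.145,.03]); P2=C+.07*Z+.008*a2
s=robot.read_state();print(np.round(s['q'],3)); print(d2(P2,R2),d2(P2+.02*Z,R2))"
```

```text
[-0.52  -0.45   2.47   0.832  0.448 -2.657]
[ 0.0142 -0.012   0.0141 -0.0191 -0.0153 -0.0072] [-0.001  -0.0122  0.001  -0.0191 -0.0153 -0.0072]
```

The final pose is at a joint limit: q6 is -2.66 and q3 is 2.47. The module is symmetric, so I'll place it turned half round, with the tool pointing back toward the robot. I'll lift with the tool vertical, spin 180°, then tilt.

```bash
cat >> h.py <<'E'
RA=frame(-Z,wf); RB=frame(-Z,-wf); a3=-np.cos(al)*uf-np.sin(al)*Z; R3=frame(a3,-wf)
C=np.array([.566,-.145,.03]); P3=C+.07*Z+.008*a3
E
python3 -c "
from h import *
print(d2([.566,-.145,.215],RA)); print(d2([.566,-.145,.215],RB)); print(Ro.from_matrix(RB.T@R3).as_rotvec(),P3)"
```

```text
[-0.0727 -0.013  -0.0691 -0.0147  0.8573 -0.015 ]
[-0.0727 -0.013  -0.0691  1.2998  0.0223  2.844 ]
[ 2.04005201e-18 -8.72664626e-01 -2.03465846e-18] [ 0.55988181 -0.14464723  0.0948577 ]
```

Emit:
move_arm(deltas=[-0.015,0,-0.014,0,0,0,0.4,-0.03,-0.003,-0.028,0,0.06,0,0.4,-0.045,-0.006,-0.042,0,0.16,0,0.4,-0.06,-0.009,-0.056,-0.004,0.28,-0.004,0.4,-0.07,-0.013,-0.066,-0.007,0.4,-0.007,0.4,-0.073,-0.013,-0.069,-0.009,0.52,-0.009,0.4,-0.073,-0.013,-0.069,-0.011,0.64,-0.011,0.4,-0.073,-0.013,-0.069,-0.013,0.75,-0.013,0.4,-0.073,-0.013,-0.069,-0.015,0.82,-0.015,0.4,-0.073,-0.013,-0.069,-0.015,0.857,-0.015,0.4,-0.073,-0.013,-0.069,-0.015,0.857,-0.015,0.4,-0.073,-0.013,-0.069,-0.015,0.857,-0.015,0.4])

```text
t: 10.1
tool_pos: [0.5663, -0.145, 0.215]
orientation: [0.09, 3.139, 0.001]
force: [-0.5, 0.0, -1.9]
opening: 0.0559
gripper_force: 30.0
```

```bash
python3 -c "
from h import *
print(np.round(robot.read_state()['q'],2),d2([.566,-.145,.215],RA)); print(d2([.566,-.145,.215],RB))"
```

```text
[-0.34  0.09  1.55  0.    1.49 -1.85] [0.0003 0.     0.     0.0004 0.001  0.    ]
[ 3.0000e-04  0.0000e+00  0.0000e+00 -1.6000e-03  6.0000e-04 -3.1416e+00]
```

Emit:
move_arm(deltas=[0,0,0,0,0,0.08,0.4,0,0,0,0,0,0.22,0.4,0,0,0,0,0,0.37,0.4,0,0,0,0,0,0.52,0.4,0,0,0,0,0,0.67,0.4,0,0,0,0,0,0.82,0.4,0,0,0,0,0,0.97,0.4,0,0,0,0,0,1.12,0.4,0,0,0,0,0,1.27,0.4,0,0,0,0,0,1.42,0.4,0,0,0,0,0,1.571,0.4])

```text
t: 11.48
tool_pos: [0.5661, -0.1451, 0.2155]
orientation: [2.289, 2.15, 0.002]
force: [0.6, 0.1, -1.4]
opening: 0.0555
gripper_force: 30.0
```

Emit:
move_arm(deltas=[0,0,0,0,0,0.15,0.4,0,0,0,0,0,0.3,0.4,0,0,0,0,0,0.45,0.4,0,0,0,0,0,0.6,0.4,0,0,0,0,0,0.75,0.4,0,0,0,0,0,0.9,0.4,0,0,0,0,0,1.05,0.4,0,0,0,0,0,1.2,0.4,0,0,0,0,0,1.35,0.4,0,0,0,0,0,1.48,0.4,0,0,0,0,0,1.571,0.4,0,0,0,0,0,1.571,0.4])

```text
t: 12.98
tool_pos: [0.5661, -0.1451, 0.2155]
orientation: [-3.14, 0.09, -0.002]
force: [-0.2, 0.2, -2.5]
opening: 0.056
gripper_force: 30.0
```

```bash
python3 -c "
from h import *
s=robot.read_state(); print(np.round(s['q'],2),d2(P3+.03*Z,R3))
s['tool_pos']=P3+.03*Z; s['orientation']=Ro.from_matrix(R3).as_rotvec(); print(d2(P3,R3,s))"
```

```text
[-0.34  0.09  1.55  0.    1.49  1.29] [-6.30e-03 -1.00e-04  9.06e-02 -1.00e-04 -8.74e-01  1.00e-04]
[ 0.023  -0.      0.0193  0.     -0.     -0.    ]
```

Emit:
move_arm(deltas=[0,0,0,0,-0.06,0,0.4,0,0,0,0,-0.17,0,0.4,-0.001,0,0.004,0,-0.29,0,0.4,-0.002,0,0.014,0,-0.41,0,0.4,-0.003,0,0.028,0,-0.53,0,0.4,-0.004,0,0.044,0,-0.65,0,0.4,-0.005,0,0.06,0,-0.76,0,0.4,-0.006,0,0.074,0,-0.83,0,0.4,-0.0063,0,0.085,0,-0.874,0,0.4,-0.0063,0,0.09,0,-0.874,0,0.4,-0.0063,0,0.09,0,-0.874,0,0.4,-0.0063,0,0.09,0,-0.874,0,0.4])

```text
t: 14.48
tool_pos: [0.5606, -0.1449, 0.1267]
orientation: [-2.826, 0.082, 1.314]
force: [0.5, -0.1, -2.2]
opening: 0.0559
gripper_force: 30.0
```

```bash
python3 -c "
from h import *
s=robot.read_state(); print(np.round(s['q'],2),d2(P3+.03*Z,R3),d2(P3,R3)); face(.07,.12)
ims=[]
for n in ['scene','side']:
    im,d,P,X,K=cam(n)
    k=(np.hypot(P[...,0]-.566,P[...,1]+.145)<.045)&(P[...,2]>.045)&(P[...,2]<.09)
    print(n,k.sum(),np.round(np.nanpercentile(P[k],3,axis=0),3),np.round(np.nanpercentile(P[k],97,axis=0),3))
    ims.append(cv2.resize(im[120:280,150:310] if n=='scene' else im[140:300,170:330],(400,400),interpolation=cv2.INTER_CUBIC))
save('carry2',np.hstack(ims))"
```

```text
[-0.25  1.03  0.69 -0.19  2.27  1.32] [ 0.0009 -0.0002  0.0018 -0.0002 -0.0023  0.    ] [ 0.0239 -0.0002  0.0211 -0.0002 -0.0023  0.    ]
plane n 27 [ 0.978 -0.086 -0.19 ] tilt -10.934880149360298 yaw -5.016190023349581 mean [ 0.577 -0.15   0.075] y -0.17624288330185367 -0.12108391478491387 z 0.07044292043467881 0.08580603274674126
scene 59 [ 0.571 -0.174  0.061] [ 0.58  -0.121  0.081]
side 69 [ 0.559 -0.178  0.063] [ 0.575 -0.169  0.089]
```

View pics/carry2.png

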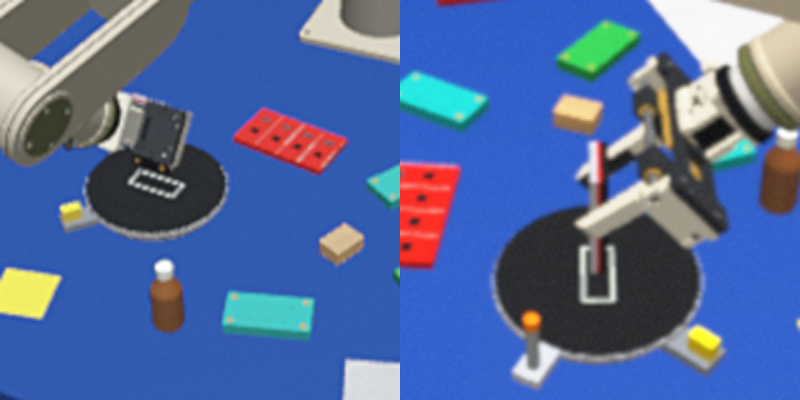

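Emit:
move_arm(deltas=[0.004,0,0.0035,0,-0.002,0,0.4,0.009,0,0.0077,0,-0.002,0,0.4,0.014,0,0.0119,0,-0.002,0,0.4,0.018,0,0.0153,0,-0.002,0,0.4,0.02,0,0.017,0,-0.002,0,0.4,0.0215,0,0.018,0,-0.002,0,0.4,0.0215,0,0.018,0,-0.002,0,0.4,0.0215,0,0.018,0,-0.002,0,0.4])

```text
t: 15.62
tool_pos: [0.5602, -0.1447, 0.0974]
orientation: [-2.822, 0.082, 1.32]
force: [0.5, -0.6, -1.9]
opening: 0.0557
gripper_force: 30.0
```

```bash
python3 -c "
from h import *
s=robot.read_state(); print(np.round(s['force'],2),s['wrist_torque'],d2(P3,R3))
z=np.load('side.npz')
im,d,P,X,K=cam('side')
k=(np.hypot(P[...,0]-.566,P[...,1]+.145)<.05)&(P[...,2]>.036)&(P[...,2]<.13)
v,uu=np.nonzero(k); 
for lo in np.arange(.035,.13,.01):
    q=P[k&(P[...,2]>lo)&(P[...,2]<lo+.01)]; print(round(lo,3),len(q),np.round(q.min(0),3) if len(q) else '',np.round(q.max(0),3) if len(q) else '')
save('low',cv2.resize(im[200:270,210:290],(640,560),interpolation=cv2.INTER_CUBIC))"
```

```text
[ 0.47 -0.62 -1.87] [ 0.0337065  -0.53837443 -0.05873874] [ 0.0018 -0.0001  0.0019 -0.0004  0.0025 -0.0002]
0.035 20 [ 0.559 -0.179  0.036] [ 0.573 -0.173  0.044]
0.045 22 [ 0.559 -0.178  0.046] [ 0.573 -0.172  0.054]
0.055 21 [ 0.559 -0.178  0.056] [ 0.573 -0.174  0.064]
0.065 19 [ 0.559 -0.178  0.066] [ 0.572 -0.172  0.074]
0.075 8 [ 0.559 -0.178  0.076] [ 0.572 -0.119  0.085]
0.085 19 [ 0.551 -0.189  0.085] [ 0.567 -0.118  0.095]
0.095 76 [ 0.547 -0.193  0.095] [ 0.584 -0.106  0.105]
0.105 81 [ 0.555 -0.193  0.105] [ 0.595 -0.11   0.115]
0.115 107 [ 0.558 -0.194  0.115] [ 0.604 -0.104  0.125]
0.125 57 [ 0.558 -0.193  0.125] [ 0.607 -0.106  0.13 ]
```

View pics/low.png

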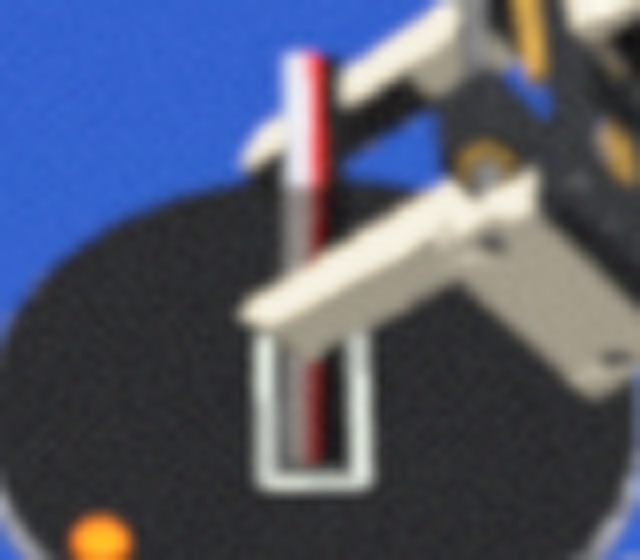

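The foot, crop (300,460), is inside the outline but about 3 mm off centre. I'll shift it +x and +y by 3 mm, then lower the last millimetres.

Emit:
move_arm(deltas=[0.001,-0.0017,-0.0012,0,0,0,0.4,0.0019,-0.0033,-0.0023,0,0,0,0.4,0.0019,-0.0033,-0.0023,0,0,0,0.4,0.0025,-0.0033,-0.0018,0,0,0,0.4,0.003,-0.0033,-0.0013,0,0,0,0.4,0.0034,-0.0033,-0.001,0,0,0,0.4,0.0034,-0.0033,-0.001,0,0,0,0.4])

```text
t: 16.55
tool_pos: [0.5631, -0.1416, 0.0951]
orientation: [-2.822, 0.082, 1.321]
force: [0.4, 0.1, -2.5]
opening: 0.0558
gripper_force: 30.0
```

Emit:
move_arm(deltas=[0.0004,0,0.0003,0,0,0,0.4,0.0008,0,0.0006,0,0,0,0.4,0.0008,0,0.0006,0,0,0,0.4])

```text
t: 16.92
tool_pos: [0.5633, -0.1416, 0.0948]
orientation: [-2.822, 0.082, 1.321]
force: [-0.2, -0.7, 3.2]
opening: 0.0558
gripper_force: 30.0
```

Emit:
move_arm(deltas=[0,0,0,0,0,0,0.4,0,0,0,0,0,0,0.4,0,0,0,0,0,0,0.4], squeeze=4)

```text
t: 17.3
tool_pos: [0.5633, -0.1418, 0.0946]
orientation: [-2.822, 0.082, 1.321]
force: [0.3, -2.5, 4.7]
opening: 0.0563
gripper_force: 4.0
```

Emit:
move_arm(deltas=[0,0,0,0,0,0,0.62,0,0,0,0,0,0,0.64,0,0,0,0,0,0,0.68,0,0,0,0,0,0,0.74,0,0,0,0,0,0,0.8,0,0,0,0,0,0,0.88,0,0,0,0,0,0,0.95,0,0,0,0,0,0,1])

```text
t: 18.3
tool_pos: [0.5633, -0.1416, 0.0942]
orientation: [-2.822, 0.082, 1.321]
force: [0.3, 0.4, -0.4]
opening: 0.0918
gripper_force: 0.0
```

```bash
python3 -c "
from h import *
im,d,P,X,K=cam('side')
for lo in np.arange(.035,.15,.01):
    q=P[(np.hypot(P[...,0]-.566,P[...,1]+.145)<.035)&(P[...,2]>lo)&(P[...,2]<lo+.01)]; print(round(lo,3),len(q),np.round(q.min(0),3) if len(q) else '',np.round(q.max(0),3) if len(q) else '')
save('low2',cv2.resize(im[200:270,210:290],(640,560),interpolation=cv2.INTER_CUBIC))"
```

```text
0.035 20 [ 0.561 -0.175  0.036] [ 0.576 -0.171  0.045]
0.045 20 [ 0.561 -0.175  0.045] [ 0.575 -0.169  0.055]
0.055 1 [ 0.575 -0.171  0.055] [ 0.575 -0.171  0.055]
0.065 0  
0.075 0  
0.085 9 [ 0.561 -0.173  0.087] [ 0.57  -0.171  0.093]
0.095 26 [ 0.561 -0.174  0.095] [ 0.577 -0.17   0.105]
0.105 28 [ 0.561 -0.176  0.105] [ 0.577 -0.168  0.115]
0.115 24 [ 0.561 -0.175  0.116] [ 0.577 -0.165  0.125]
0.125 30 [ 0.561 -0.175  0.126] [ 0.577 -0.159  0.135]
0.135 129 [ 0.562 -0.174  0.135] [ 0.579 -0.117  0.142]
0.145 0
```

View pics/low2.png

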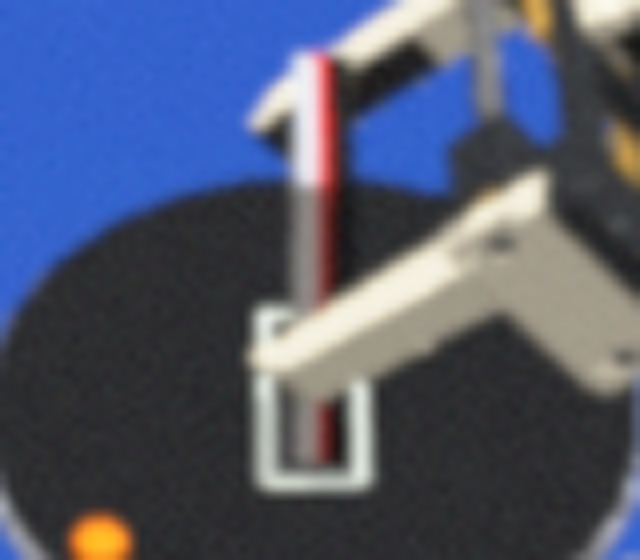

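The module stands freely and upright, centred in the outline at crop (318,430). I'll retreat along the tool axis.

Emit:
move_arm(deltas=[0,0,-0.01,0,0,0,1,0,0,-0.025,0,0,0,1,0,0,-0.045,0,0,0,1,0,0,-0.07,0,0,0,1,0,0,-0.1,0,0,0,1,0,0,-0.13,0,0,0,1,0,0,-0.15,0,0,0,1,0,0,-0.15,0,0,0,1])

```text
t: 19.35
tool_pos: [0.6324, -0.1404, 0.1882]
orientation: [-2.85, 0.079, 1.276]
force: [0.5, -0.2, 0.1]
opening: 0.0926
gripper_force: 0.0
```

```bash
cat >> h.py <<'E'
def post(th,z,c=(.566,-.145),r=.125):
    t=np.radians(th); return np.array([c[0]+r*np.cos(t),c[1]+r*np.sin(t),z]), frame(-Z,[-np.sin(t),np.cos(t),0])
E
python3 -c "
from h import *
s=robot.read_state()
Rv=frame(-Z,-wf); p=s['tool_pos']+[0,0,.07]; print(p,np.round(s['q'],2),d2(p,Rv))
s['tool_pos']=p; s['orientation']=Ro.from_matrix(Rv).as_rotvec()
print(d2(*post(-119.5,.24),s))"
```

```text
[ 0.63237371 -0.14037658  0.25818958] [-0.22  1.37  0.02 -0.24  2.57  1.25] [-5.220e-02  3.000e-04 -4.660e-02  6.000e-03  8.415e-01  1.800e-03]
[-0.1212  0.1206  0.0182  0.      0.     -1.1135]
```

Emit:
move_arm(deltas=[-0.02,0,-0.017,0,0.15,0,1,-0.035,0,-0.03,0,0.3,0,1,-0.052,0,-0.047,0.003,0.45,0,1,-0.052,0,-0.047,0.006,0.6,0,1,-0.052,0,-0.047,0.006,0.75,0,1,-0.052,0,-0.047,0.006,0.842,0,1,-0.052,0,-0.047,0.006,0.842,0,1,-0.052,0,-0.047,0.006,0.842,0,1])

```text
t: 20.35
tool_pos: [0.6333, -0.1405, 0.2566]
orientation: [-3.139, 0.089, 0.008]
force: [-0.5, 0.0, -0.5]
opening: 0.0929
gripper_force: 0.0
```

```bash
python3 -c "
from h import *
s=robot.read_state()
print(np.round(s['q'],2),d2(*post(-119.5,.24)))"
```

```text
[-0.3   0.26  1.3  -0.    1.59  1.33] [-0.1222  0.1204  0.017  -0.0037  0.0037 -1.1124]
```

Emit:
move_arm(deltas=[-0.017,0.017,0.002,0,0,-0.15,1,-0.034,0.034,0.004,0,0,-0.3,1,-0.052,0.052,0.006,0,0,-0.47,1,-0.07,0.07,0.008,0,0,-0.64,1,-0.09,0.09,0.01,0,0,-0.81,1,-0.11,0.108,0.013,-0.004,0.004,-0.98,1,-0.122,0.12,0.017,-0.004,0.004,-1.112,1,-0.122,0.12,0.017,-0.004,0.004,-1.112,1,-0.122,0.12,0.017,-0.004,0.004,-1.112,1])

```text
t: 21.48
tool_pos: [0.5047, -0.253, 0.2384]
orientation: [-2.715, -1.578, 0.001]
force: [0.1, 0.8, 0.7]
opening: 0.0932
gripper_force: 0.0
```

Run:
```python
from h import *
im,d,P,X,K=cam('wrist'); hsv=cv2.cvtColor(im,cv2.COLOR_RGB2HSV)
k=(np.hypot(P[...,0]-.5045,P[...,1]+.253)<.03)&(P[...,2]>.075)&(P[...,2]<.1)
q=P[k]; print('post',len(q),np.round(np.median(q,0),4),q.min(0),q.max(0))
if len(q): k2=q[:,2]>q[:,2].max()-.006; print(cv2.minEnclosingCircle((q[k2][:,:2]*1000).astype(np.float32)))
k=(np.hypot(P[...,0]-.566,P[...,1]+.145)<.05)&(P[...,2]>.13)&(P[...,2]<.15); print('module top',k.sum(), cv2.minAreaRect((P[k][:,:2]*1000).astype(np.float32)) if k.sum()>3 else '')
print(robot.read_state()['tool_pos'],d2(*post(-119.5,.076)))
```

```text
post 175 [ 0.5015 -0.2497  0.0903] [ 0.49444745 -0.25725717  0.07600955] [ 0.50813375 -0.24392885  0.09239539]
((501.242431640625, -250.804443359375), 6.89157247543335)
module top 1729 ((568.1458129882812, -144.9259796142578), (53.17340087890625, 16.12832260131836), 86.53643035888672)
[ 0.50461216 -0.25279158  0.23835139] [-0.001   0.0006  0.1624 -0.0016 -0.0003 -0.002 ]
```

Run:
```python
from h import *
print(d2(*post(-121.5,.077)))
p0,R0=post(-121.5,.077)
s=dict(tool_pos=p0,orientation=Ro.from_matrix(R0).as_rotvec())
for k in range(1,11): print(k*2.5,d2(*post(-121.5+k*2.5,.077),s))
```

```text
[-0.0009 -0.0037  0.1614 -0.0017 -0.0002  0.0329]
2.5 [ 0.0001  0.0055 -0.     -0.     -0.     -0.0436]
5.0 [ 0.0005  0.0109 -0.     -0.     -0.     -0.0873]
7.5 [ 0.0011  0.0163 -0.     -0.     -0.     -0.1309]
10.0 [ 0.0019  0.0217 -0.     -0.     -0.     -0.1745]
12.5 [ 0.003   0.0271 -0.     -0.     -0.     -0.2182]
15.0 [ 0.0043  0.0324 -0.     -0.     -0.     -0.2618]
17.5 [ 0.0058  0.0376 -0.     -0.     -0.     -0.3054]
20.0 [ 0.0075  0.0428 -0.     -0.     -0.     -0.3491]
22.5 [ 0.0095  0.0478 -0.     -0.     -0.     -0.3927]
25.0 [ 0.0117  0.0528 -0.     -0.     -0.     -0.4363]
```

Emit:
move_arm(deltas=[-0.001,-0.0037,0.02,-0.0017,0,0.033,1,-0.001,-0.0037,0.05,-0.0017,0,0.033,1,-0.001,-0.0037,0.085,-0.0017,0,0.033,1,-0.001,-0.0037,0.12,-0.0017,0,0.033,1,-0.001,-0.0037,0.145,-0.0017,0,0.033,1,-0.001,-0.0037,0.157,-0.0017,0,0.033,1,-0.001,-0.0037,0.1614,-0.0017,0,0.033,1,-0.001,-0.0037,0.1614,-0.0017,0,0.033,0.7,-0.001,-0.0037,0.1614,-0.0017,0,0.033,0.5,-0.001,-0.0037,0.1614,-0.0017,0,0.033,0.35,-0.001,-0.0037,0.1614,-0.0017,0,0.033,0.27,-0.001,-0.0037,0.1614,-0.0017,0,0.033,0.24], squeeze=6)

```text
t: 23.02
tool_pos: [0.4997, -0.252, 0.0769]
orientation: [2.739, 1.537, 0.0]
force: [0.5, 0.1, 0.3]
opening: 0.0476
gripper_force: 0.0
```

Emit:
move_arm(deltas=[0,0,0,0,0,0,0.22,0,0,0,0,0,0,0.2,0,0,0,0,0,0,0.18,0,0,0,0,0,0,0.16,0,0,0,0,0,0,0.14,0,0,0,0,0,0,0.12,0,0,0,0,0,0,0.1,0,0,0,0,0,0,0.1])

```text
t: 24.02
tool_pos: [0.4996, -0.252, 0.0767]
orientation: [2.74, 1.537, 0.0]
force: [1.1, -1.3, -0.3]
opening: 0.0136
gripper_force: 6.0
```

Emit:
move_arm(deltas=[0,0.0011,0,0,0,-0.0087,0.1,0,0.0033,0,0,0,-0.0262,0.1,0.0002,0.0065,0,0,0,-0.0524,0.1,0.0004,0.0104,0,0,0,-0.0829,0.1,0.0008,0.0142,0,0,0,-0.1134,0.1,0.0013,0.0179,0,0,0,-0.144,0.1,0.0019,0.0217,0,0,0,-0.1745,0.1,0.0027,0.026,0,0,0,-0.2094,0.1,0.0037,0.0302,0,0,0,-0.2443,0.1,0.0048,0.0345,0,0,0,-0.2793,0.1,0.0059,0.038,0,0,0,-0.309,0.1,0.0067,0.0404,0,0,0,-0.3285,0.1])

```text
t: 25.52
tool_pos: [0.5378, -0.2676, 0.0768]
orientation: [2.45, 1.966, -0.0]
force: [-1.8, -4.2, 0.4]
opening: 0.0137
gripper_force: 6.0
```

Run:
```python
from h import *
s=robot.read_state(); p=s['tool_pos']; print(np.round(s['force'],1),np.hypot(p[0]-.566,p[1]+.145),np.degrees(np.arctan2(p[1]+.145,p[0]-.566)))
im,d,P,X,K=cam('side')
k=(np.hypot(P[...,0]-.566,P[...,1]+.145)<.045)&(P[...,2]>.04)&(P[...,2]<.15)
print('module',k.sum(),P[k][:,2].max(),cv2.minAreaRect((P[k&(P[...,2]>.135)][:,:2]*1000).astype(np.float32)))
```

```text
[-1.8 -4.2  0.4] 0.12582604241700585 -102.95308431005853
module 21 0.13021069717710032 ((0.0, 0.0), (0.0, 0.0), 0.0)
```

```bash
cat >> h.py <<'E'
def mod(n):
    im,d,P,X,K=cam(n)
    k=(np.hypot(P[...,0]-.566,P[...,1]+.145)<.045)&(P[...,2]>.04)&(P[...,2]<.147); t=P[k&(P[...,2]>.13)]
    print(n,'module',k.sum(),P[k][:,2].max(),len(t),cv2.minAreaRect((t[:,:2]*1000).astype(np.float32)) if len(t)>3 else ''); return im
E
python3 -c "
from h import *
mod('scene'); mod('wrist')"
```

```text
scene module 417 0.14270765102668415 84 ((571.3886108398438, -143.8787384033203), (20.928930282592773, 55.077701568603516), 16.85932731628418)
wrist module 3205 0.1426550663215848 988 ((572.9737548828125, -169.27244567871094), (7.526107311248779, 17.780654907226562), 76.78338623046875)
```

Emit:
move_arm(deltas=[0,0.0022,0,0,0,-0.0175,0.1,0.0001,0.0055,0,0,0,-0.0436,0.1,0.0003,0.0093,0,0,0,-0.0742,0.1,0.0007,0.0131,0,0,0,-0.1047,0.1,0.0011,0.0169,0,0,0,-0.1353,0.1,0.0017,0.0206,0,0,0,-0.1658,0.1,0.0024,0.0244,0,0,0,-0.1963,0.1,0.0032,0.0281,0,0,0,-0.2269,0.1,0.0041,0.0318,0,0,0,-0.2574,0.1,0.0051,0.0355,0,0,0,-0.288,0.1,0.0061,0.0386,0,0,0,-0.3142,0.1,0.0068,0.0407,0,0,0,-0.3316,0.1])

```text
t: 27.18
tool_pos: [0.579, -0.2703, 0.0768]
orientation: [2.092, 2.342, -0.001]
force: [-1.2, -7.4, -1.0]
opening: 0.0136
gripper_force: 6.0
```

Run:
```python
from h import *
s=robot.read_state(); p=s['tool_pos']; print(np.round(s['force'],1),np.hypot(p[0]-.566,p[1]+.145),np.degrees(np.arctan2(p[1]+.145,p[0]-.566)))
mod('scene')
```

```text
[-1.2 -7.4 -1. ] 0.12594389156008723 -84.09313950979805
scene module 415 0.1429858386987829 81 ((572.00244140625, -142.92776489257812), (24.896934509277344, 54.93375015258789), 31.99167823791504)
```

Emit:
move_arm(deltas=[-0.0005,0.0022,0,0,0,-0.0175,0.1,-0.0009,0.0055,0,0,0,-0.0436,0.1,-0.0012,0.0093,0,0,0,-0.0742,0.1,-0.0013,0.0131,0,0,0,-0.1047,0.1,-0.0009,0.0169,0,0,0,-0.1353,0.1,-0.0003,0.0206,0,0,0,-0.1658,0.1,0.0004,0.0244,0,0,0,-0.1963,0.1,0.0012,0.0281,0,0,0,-0.2269,0.1,0.0021,0.0318,0,0,0,-0.2574,0.1,0.0031,0.0355,0,0,0,-0.288,0.1,0.0041,0.0386,0,0,0,-0.3142,0.1,0.0041,0.0386,0,0,0,-0.3142,0.1])

```text
t: 28.72
tool_pos: [0.6171, -0.2608, 0.0768]
orientation: [1.7, 2.641, 0.001]
force: [-1.3, 5.0, 3.3]
opening: 0.0138
gripper_force: 6.0
```

Run:
```python
from h import *
s=robot.read_state(); p=s['tool_pos']; print(np.round(s['force'],1),np.hypot(p[0]-.566,p[1]+.145),np.degrees(np.arctan2(p[1]+.145,p[0]-.566)))
R=Ro.from_rotvec(s['orientation']).as_matrix(); print('force tool',R.T@s['force'])
mod('scene')
```

```text
[-1.3  5.   3.3] 0.1265669489141005 -66.18712000445468
force tool [ 5.05732587  0.89828474 -3.25313133]
scene module 422 0.1453117060481015 85 ((569.3374633789062, -144.5196990966797), (25.47071647644043, 57.57307434082031), 49.67071533203125)
```

Emit:
move_arm(deltas=[0.0003,0.0011,0,0,0,-0.0087,0.1,0.0005,0.0022,0,0,0,-0.0175,0.1,0.0006,0.0033,0,0,0,-0.0262,0.1,0.0008,0.0044,0,0,0,-0.0349,0.1,0.0008,0.0055,0,0,0,-0.0436,0.1,0.0008,0.0066,0,0,0,-0.0524,0.1,0.0008,0.0066,0,0,0,-0.0524,0.1])

```text
t: 29.65
tool_pos: [0.6227, -0.2581, 0.0768]
orientation: [1.631, 2.684, -0.0]
force: [1.7, -2.7, -0.3]
opening: 0.0135
gripper_force: 6.0
```

Emit:
move_arm(deltas=[0,0.0006,0,0,0,-0.005,0.1,0,0.0012,0,0,0,-0.01,0.1,0,0.0018,0,0,0,-0.015,0.1,0,0.0022,0,0,0,-0.0175,0.1,0,0.0022,0,0,0,-0.0175,0.1])

```text
t: 30.28
tool_pos: [0.6245, -0.2571, 0.0768]
orientation: [1.607, 2.698, -0.001]
force: [2.1, -5.2, -0.9]
opening: 0.0138
gripper_force: 6.0
```

```bash
cat >> h.py <<'E'
def st():
    s=robot.read_state(); p=s['tool_pos']; R=Ro.from_rotvec(s['orientation']).as_matrix()
    print('force tool',np.round(R.T@s['force'],1),np.hypot(p[0]-.566,p[1]+.145),np.degrees(np.arctan2(p[1]+.145,p[0]-.566)))
E
python3 -c "
from h import *
st()"
```

```text
force tool [-5.5 -0.6  0.9] 0.12643254045133853 -62.43549818940515
```

Not at the stop yet: the tangential force is still about zero. I'll continue in small steps.

Emit:
move_arm(deltas=[-0.0005,0.0006,0,0,0,-0.005,0.1,-0.0008,0.0012,0,0,0,-0.01,0.1,-0.001,0.0018,0,0,0,-0.015,0.1,-0.001,0.0024,0,0,0,-0.0175,0.1,-0.001,0.0024,0,0,0,-0.0175,0.1])

```text
t: 30.9
tool_pos: [0.6269, -0.2559, 0.0767]
orientation: [-1.584, -2.713, -0.001]
force: [-0.0, -0.4, 3.2]
opening: 0.0137
gripper_force: 6.0
```

```bash
python3 -c "
from h import *
st()"
```

```text
force tool [-0.4 -0.2 -3.2] 0.12655558567810726 -61.21857013151983
```

Emit:
move_arm(deltas=[0,0.0006,0,0,0,-0.005,0.1,0,0.0012,0,0,0,-0.01,0.1,0,0.0018,0,0,0,-0.015,0.1,0,0.0018,0,0,0,-0.015,0.1])

```text
t: 31.4
tool_pos: [0.6285, -0.2552, 0.0767]
orientation: [-1.563, -2.725, -0.001]
force: [-2.3, 2.4, 3.7]
opening: 0.0134
gripper_force: 6.0
```

```bash
python3 -c "
from h import *
st()"
```

```text
force tool [ 3.2 -0.8 -3.7] 0.12665958518357134 -60.443180977372364
```

Emit:
move_arm(deltas=[0,0.0008,0,0,0,-0.006,0.1,0,0.0016,0,0,0,-0.012,0.1,0.0002,0.0024,0,0,0,-0.018,0.1,0.0002,0.0024,0,0,0,-0.018,0.1])

```text
t: 31.9
tool_pos: [0.6306, -0.254, 0.0767]
orientation: [1.539, 2.739, 0.0]
force: [-1.2, 2.1, 4.0]
opening: 0.0139
gripper_force: 6.0
```

```bash
python3 -c "
from h import *
st()"
```

```text
force tool [ 2.4  0.1 -4. ] 0.12669667487334807 -59.37024527592211
```

Emit:
move_arm(deltas=[0,0.0008,0,0,0,-0.006,0.1,0,0.0016,0,0,0,-0.012,0.1,0.0002,0.0024,0,0,0,-0.018,0.1,0.0002,0.0024,0,0,0,-0.018,0.1])

```text
t: 32.4
tool_pos: [0.6326, -0.2528, 0.0768]
orientation: [1.514, 2.752, -0.0]
force: [-1.7, 0.7, 3.5]
opening: 0.014
gripper_force: 6.0
```

```bash
python3 -c "
from h import *
st(); mod('scene')"
```

```text
force tool [ 1.5 -1.  -3.5] 0.12673243116074173 -58.31829741470724
scene module 418 0.14102114560416457 84 ((570.083740234375, -143.921875), (24.029090881347656, 57.078887939453125), 59.68556213378906)
```

Emit:
move_arm(deltas=[0,0.0008,0,0,0,-0.006,0.1,0,0.0016,0,0,0,-0.012,0.1,0,0.0016,0,0,0,-0.012,0.1])

```text
t: 32.83
tool_pos: [0.6339, -0.252, 0.0768]
orientation: [1.498, 2.761, -0.0]
force: [-0.5, 0.0, 2.2]
opening: 0.0138
gripper_force: 6.0
```

```bash
python3 -c "
from h import *
st()"
```

```text
force tool [ 0.3 -0.4 -2.2] 0.12669799023667366 -57.595412559706105
```

Emit:
move_arm(deltas=[0,0.0008,0,0,0,-0.006,0.1,0,0.0016,0,0,0,-0.012,0.1,0,0.0016,0,0,0,-0.012,0.1])

```text
t: 33.2
tool_pos: [0.6353, -0.2511, 0.0768]
orientation: [1.481, 2.77, -0.0]
force: [0.5, -2.0, 1.4]
opening: 0.0137
gripper_force: 6.0
```

```bash
python3 -c "
from h import *
st()"
```

```text
force tool [-1.9 -0.7 -1.4] 0.12668345190187857 -56.85919120180024
```

Emit:
move_arm(deltas=[0,0.0008,0,0,0,-0.006,0.1,0,0.0016,0,0,0,-0.012,0.1,0,0.0024,0,0,0,-0.018,0.1,0,0.0024,0,0,0,-0.018,0.1])

```text
t: 33.7
tool_pos: [0.6373, -0.2498, 0.0768]
orientation: [1.456, 2.783, -0.0]
force: [2.2, -3.1, 2.0]
opening: 0.0135
gripper_force: 6.0
```

```bash
python3 -c "
from h import *
st()
for n in ['scene','side']:
    im=mod(n); 
save('stop',np.hstack([cv2.resize(im[215:305,200:320],(600,450),interpolation=cv2.INTER_CUBIC)]))"
```

```text
force tool [-3.8  0.1 -2. ] 0.126704053325837 -55.76503335823597
scene module 416 0.14488040313478112 81 ((570.2223510742188, -142.54336547851562), (21.975311279296875, 57.219512939453125), 60.54765701293945)
side module 640 0.1416456694399867 189 ((568.5703735351562, -143.95864868164062), (19.66180419921875, 56.74795150756836), 61.32869338989258)
```

View pics/stop.png

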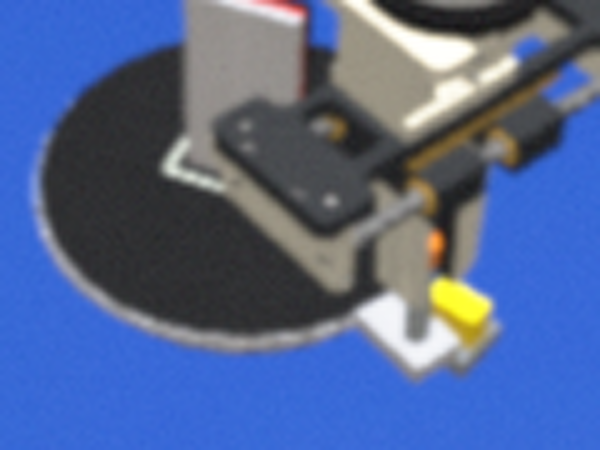

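The module is standing, crop (245,100). The lug at (415,325) is almost at the yellow stop at (460,300). A few more small steps until force builds.

Emit:
move_arm(deltas=[-0.0003,0.0008,0,0,0,-0.006,0.1,-0.0005,0.0016,0,0,0,-0.012,0.1,-0.0005,0.0016,0,0,0,-0.012,0.1])

```text
t: 34.17
tool_pos: [0.6387, -0.2489, 0.0767]
orientation: [-1.439, -2.792, -0.0]
force: [-0.2, -1.4, 2.2]
opening: 0.0138
gripper_force: 6.0
```

```bash
python3 -c "
from h import *
st()"
```

```text
force tool [-1.  -1.  -2.2] 0.12677102850762598 -55.015814891288265
```

Emit:
move_arm(deltas=[0,0.0008,0,0,0,-0.006,0.1,0,0.0016,0,0,0,-0.012,0.1,0,0.0016,0,0,0,-0.012,0.1])

```text
t: 34.55
tool_pos: [0.64, -0.248, 0.0768]
orientation: [1.423, 2.801, 0.0]
force: [0.1, -0.2, 3.4]
opening: 0.0138
gripper_force: 6.0
```

```bash
python3 -c "
from h import *
st()"
```

```text
force tool [-0.2 -0.1 -3.4] 0.1268263925598883 -54.277487853300336
```

Emit:
move_arm(deltas=[0,0.0008,0,0,0,-0.006,0.1,0,0.0016,0,0,0,-0.012,0.1,0,0.0016,0,0,0,-0.012,0.1])

```text
t: 34.92
tool_pos: [0.6411, -0.2472, 0.0767]
orientation: [-1.406, -2.809, 0.0]
force: [-3.4, -0.2, 4.6]
opening: 0.0137
gripper_force: 6.0
```

```bash
python3 -c "
from h import *
st()"
```

```text
force tool [ 1.9 -2.8 -4.6] 0.12683850387637555 -53.694617026314106
```

Emit:
move_arm(deltas=[0,0.0008,0,0,0,-0.006,0.1,0,0.0016,0,0,0,-0.012,0.1,0,0.0016,0,0,0,-0.012,0.1])

```text
t: 35.3
tool_pos: [0.6412, -0.2472, 0.0766]
orientation: [-1.389, -2.816, 0.003]
force: [-8.3, -2.8, 7.7]
opening: 0.0137
gripper_force: 6.0
```

```bash
python3 -c "
from h import *
st()"
```

```text
force tool [ 2.9 -8.3 -7.7] 0.1268394217200181 -53.66483560751565
```

The tool has stalled with 8 N tangential force, so the platter is at the stop. I'll release and rise.

Emit:
move_arm(deltas=[0,0,0,0,0,0,0.2,0,0,0,0,0,0,0.3,0,0,0,0,0,0,0.4,0,0,0,0,0,0,0.5,0,0,0,0,0,0,0.6,0,0,0,0,0,0,0.6,0,0,-0.02,0,0,0,0.6,0,0,-0.05,0,0,0,0.6,0,0,-0.09,0,0,0,0.6,0,0,-0.13,0,0,0,0.6,0,0,-0.16,0,0,0,0.6,0,0,-0.16,0,0,0,0.6])

```text
t: 36.8
tool_pos: [0.6444, -0.2472, 0.2426]
orientation: [1.385, 2.81, 0.0]
force: [0.2, -0.6, -0.4]
opening: 0.0556
gripper_force: 0.0
```

Run:
```python
from h import *
st(); mod('scene'); mod('side'); mod('wrist')
im,d,P,X,K=cam('wrist')
k=(np.hypot(P[...,0]-.641,P[...,1]+.247)<.03)&(P[...,2]>.084)&(P[...,2]<.1); q=P[k]; print(cv2.minEnclosingCircle((q[:,:2]*1000).astype(np.float32)) if len(q) else 'none')
```

```text
force tool [-0.6 -0.2  0.4] 0.12879283261668992 -52.484305193706334
scene module 400 0.14455254339571 81 ((568.750732421875, -144.05226135253906), (24.28324317932129, 56.761131286621094), 62.006736755371094)
side module 897 0.14204315175996762 199 ((568.8085327148438, -143.05271911621094), (19.942039489746094, 57.30638885498047), 63.28824234008789)
wrist module 2144 0.14345964003340794 1678 ((568.59228515625, -142.5581817626953), (16.23797607421875, 50.971221923828125), 63.213966369628906)
((638.187255859375, -245.48057556152344), 6.87130069732666)
```

```bash
python3 -c "
from plant import robot
print(robot.close_job())"
```

```text
the job is handed in; nothing more can be done
None
```

The job is handed in: the module stands freely on its short end inside the white outline, and the turntable was turned by its post until it stalled against the yellow stop with about 8 N; I don't have the verdict.

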